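# Set the outer ring of a two-knob dial to the memory flag

## Robot

A 7-joint arm with a two-finger parallel gripper is mounted at the origin on a cart in front of the work surface, level with it; the furniture and walls round the work are solid. World frame = base frame: x ahead of the robot, y to its left, z up, the work surface at z = 0. Lengths are in m, angles in rad, forces in N, time in s.
With the tool pointing down it reaches from about 0.4 to 0.9 m from the base axis. Payload 5.5 kg.
Tool frame: the origin (TCP) lies at the very end of the fingers, on their centre line; the grasp point (between the pads) lies 19 mm behind it; z points along the fingers, y is the line along which they close (so a half turn about z gives the same grasp; the last joint's range is limited). The gripper opens to 92 mm and grips with 3 to 60 N. Pads are 19 mm wide; open, the fingers measure 130 mm over their backs; the gripper's body (75 mm by 190 mm) begins 47 mm behind the grasp point.
Start: joints at [1.41, 0.501, -0.427, 1.55, 0.221, 1.138, -0.21], TCP at [0.267, -0.592, 0.227] pointing down, gripper open.
Joint ranges: [-2.88, 2.88], [-0.31, 2.03], [-1.54, 1.56], [0.2, 2.42], [-1.41, 4.55], [0.19, 2.02], [-2.57, 2.57]. Speed limits (rad/s): [2.57, 2.57, 3.14, 3.14, 3.14, 3.14, 3.14].

## Interface

Orientations are given as a unit quaternion [w, x, y, z].
In Python, from cell import manip, grab_frame, sign_off, nets gives the robot as it stands.
- The arm moves only by the tool jog_arm, never from a script. Its argument "steps" is a list of rows, each a list of 3 entries, a list of its own where there are three numbers: the shift along the tool's x, y, z in units of 25 mm (1.0 is 25 mm), then the turn about the tool's z in units of 5 degrees (1.0 is 5 degrees), then the closure, from -1 (fully open) to 1 (shut), so that 0 is half open. A call has 1 to 12 rows; each row shifts and turns the commanded pose from where the row before left it, along the tool's axes as they then stand; what a row does not reach is not made up. A row lasts 1/12 s, in which the tool goes at most 41.7 mm and 7.16 degrees, less where a joint would pass 70% of its speed; a pose out of reach is approached as far as the arm can. A call is refused whole if a number of a shift passes 1 or a number of a turn 1, either way. A call with a gripper value outside its range is refused whole. The fingers move at their own pace and stop on an object; "newtons" is the grip in N (left out, the last holds). Time passes only in rows, so rows that do not move let the fingers close. It gives the time, the measured TCP pose, the force and the opening at its end, in the units of the state.
- manip.state(): the state, without advancing time (a new reading comes with each control period).
- grab_frame(name): name is "scene" or "side" or "wrist"; returns a dict with "img" (384x512x3 uint8, blue, green, red), "mtx" (3x3 intrinsics, pixels), "rvec" (rotation vector, rad) and "tvec" (3), from world to camera coordinates, as OpenCV has them. Camera axes: x right, y down, z forward; pixel columns grow to the right and rows downward; lengths in m; the calibration is good to about 2 mm. A picture is of the moment at which its call begins. There is no depth.
- sign_off(): hands the job in, once; it reports no verdict.
Trained networks look in a picture, given as the dict that the camera call returned (one of the last four; its "shot" number tells which), for a name from the list of things; names that differ only in an ending like _2 or _b are one class to them, and where a whole thing is asked for, a point or a joint stands for the part that bears it (a point fixed in the world has none). Each returns a list of dicts, best first, with "score" (0 to 1); they miss things now and then, are a little off and sometimes report something else, mostly with a low value. They report only what shows in the picture. A call takes as long as a camera call.
- nets.regions_of(picture, target): "pixels" (384x512 bool, what is visible of it).
- nets.pinpoint(picture, target): "location" ([x, y, z] in m, in the coordinates of the camera as it stood for that picture, good to about 4 mm: a listed point, or the origin of a listed thing).
The state is a dict: "time": time; "qpos": joint angles; "dq": joint speeds; "effort": joint torques, N m; "ee_pos": TCP position; "eef_rot": TCP orientation; "ft_force": force on the tool from outside, world axes, zero at the start; "wrist_torque": the same for the moment, N m; "finger_gap": finger opening in m.
Only numpy, scipy, OpenCV 4.12 (cv2) and the standard library are available. Lean on these libraries where they do the work, as an engineer would, in place of code of your own. Each camera call takes 0.05 s, during which the arm holds its last target. There are 200 camera calls.

## Task

On the control unit, turn only the wide outer ring of the double knob until its pointer lines up with the upright tab of the memory flag on the dial's rim. The small inner knob and the flag must keep their settings, the things lying round the unit stay where they are, and let go of the ring when it is set.

Things in the scene. Friction and masses are not known exactly. Their poses are not given: they have to be found in the camera images.
- unit: Grey control unit, fixed to the bench, with a flat aluminium top 49 mm high (51.5 mm at the round dial plate of radius 63 mm). Its origin lies on the bench exactly below the dial's vertical axis, about which everything on the dial turns. In its own frame the housing reaches from x = -72 to +72 mm (plus a 13 mm cable gland behind) and from y = -128 to +72 mm; the dial is at its left (+y) end, a dark display and two 10 mm terminals at its right end.
- ring_center (a point): Outer ring knob, black, ribbed, round: point on the dial's axis at mid-height of the band to be gripped, 74 mm above the bench. The band is 60 mm in diameter and reaches from 61 to 87 mm above the bench; it may be gripped across its diameter from any side. Below it the ring has a skirt of radius 36 mm (54 to 61 mm above the bench). x axis: the direction in which the ring's pointer points; z up.
- ring_pointer (a point): Tip of the ring's pointer, a black 8 mm wide lug with a white line that sticks out of the skirt to radius 45 mm, top 60.5 mm above the bench. A white line on the ring's top face shows the same direction. x axis: radially outward.
- ring (a joint): Angle of the outer ring about the vertical axis, rad, counter-clockwise from above positive; 0 when its pointer points along the unit's -x axis (towards the robot at yaw 0). Stops at -1.9 and 1.9. It needs about 0.12 N m to turn and stays where it is left. The way from its start to the flag is 0.7 to 2.1 rad counter-clockwise.
- flag_tab (a point): Memory flag: inner end (radius 48 mm) of the top edge, 60.5 mm above the bench, of a small upright dark steel tab 8 mm wide and 9 mm high, which sits from radius 48 to 64 mm on a thin flat ring on the dial plate. x axis: radially outward from the dial's axis through the middle of the tab. It is only held by light friction (0.03 N m).
- inner_tip (a point): Inner knob, aluminium, on the same axis: tip of its bar grip at radius 17 mm, top face 105.5 mm above the bench. The knob stands 18 mm out of the ring's top face; its disc is 27 mm in diameter, its bar 30 mm long (radius 13 mm at the back, 17 mm at the tip) and 9 mm wide. x axis: direction of its tip. Held by light friction only (0.015 N m), it turns if it is touched.
- beaker: Bystander: empty small beaker, 56 mm wide, 62 mm high, standing left of the unit. Origin: centre of its underside.
- fuses: Bystander: small yellow cardboard fuse box, 34 x 62 x 24 mm, right of the unit. Origin: centre of its underside.
- boat: Bystander: small white ceramic boat, 21 x 99 x 12 mm, lying in front of the unit. Origin: centre of its underside.

How it is judged:
By the outcome, as a careful person would: the job done as asked, in the order asked, and still so for the second after the job is handed in, with the robot touching nothing.
It also fails if it takes over 40 s, if anything falls off the work surface, if the arm or the gripper's body presses on something with over 40 N, if the wrist force passes 120 N, or if a joint passes its speed limit or range.

## Working session

There is one attempt and no reset: what is moved stays moved. The work goes in short steps, Python scripts to look and compute and a tool call to move; the robot and the scene stay as the last step left them, time stands still between calls to the robot, and variables do not carry over. Pictures are saved under pics/ and viewed, on a budget of 10 in all, crops included, one or two more only if the job needs it, and the job is handed in when it is done.

Besides the shell and the picture viewer there is one more tool, called after "Emit:" by a JSON object that holds its "name" and its "arguments", one argument or row to a line. jog_arm: Moves the arm, as the interface text tells. Its arguments: {"type":"object","properties":{"steps":{"type":"array"},"newtons":{"type":"number"}},"required":["steps"]}

```bash
mkdir -p pics; ls
cat > h.py <<'E'
import numpy as np, cv2
from cell import manip, grab_frame, sign_off, nets
def world(p,loc):
    R=cv2.Rodrigues(np.array(p["rvec"],float))[0]
    return R.T@(np.array(loc)-np.array(p["tvec"]).ravel())
def ray(p,uv,z):
    R=cv2.Rodrigues(np.array(p["rvec"],float))[0];t=np.array(p["tvec"]).ravel()
    c=-R.T@t;d=R.T@np.linalg.inv(p["mtx"])@np.array([uv[0],uv[1],1.]);return c+d*(z-c[2])/d[2]
def pts(p,names):
    for n in names:
        r=nets.pinpoint(p,n)
        for q in r[:2]: print(n,round(q["score"],2),np.round(world(p,q["location"]),4))
def proj(p,X): return cv2.projectPoints(np.array(X,float).reshape(-1,3),np.array(p["rvec"],float),np.array(p["tvec"],float),np.array(p["mtx"]),None)[0].reshape(-1,2)
E
python3 - <<'E'
from h import *
print(manip.state())
N=["unit","ring_center","ring_pointer","flag_tab","inner_tip","beaker","fuses","boat"]
ims=[]
for c in ["scene","side"]:
    p=grab_frame(c);print(c);pts(p,N);ims.append(p["img"])
cv2.imwrite("pics/a.png",cv2.resize(np.vstack(ims),(512,768))[:, :] if 0 else cv2.resize(np.hstack(ims),(800,300)))
cv2.imwrite("pics/scene.png",ims[0]);cv2.imwrite("pics/side.png",ims[1])
E
```

```text
pics
{'time': 0.0, 'qpos': array([ 1.41019319,  0.50185156, -0.42675467,  1.5514536 ,  0.2208376 ,
        1.13830836, -0.21027074]), 'dq': array([-0.00052918, -0.00043379, -0.00037363, -0.0004661 ,  0.00129796,
        0.00062043, -0.00072859]), 'effort': array([ 1.07084466e-03, -5.66603136e+01, -5.81577569e+00, -2.79110008e+01,
       -6.87398552e-02,  3.07667989e-02,  1.25734141e-04]), 'ee_pos': array([ 0.26693675, -0.59188478,  0.22567132]), 'eef_rot': array([-9.59549284e-04,  9.77625063e-01,  2.10352740e-01, -1.98959856e-04]), 'ft_force': array([-0.32862768,  0.38992896,  1.13684267]), 'wrist_torque': array([-0.03323093, -0.01278238, -0.00178266]), 'finger_gap': 0.09202008245442843}
scene
unit 0.98 [0.4981 0.0636 0.0009]
unit 0.63 [0.4804 0.0602 0.1031]
ring_center 0.82 [0.4997 0.069  0.0744]
ring_center 0.66 [ 0.4498 -0.1052  0.0007]
ring_pointer 0.8 [0.4656 0.0959 0.0571]
flag_tab 0.64 [0.4624 0.0336 0.0637]
inner_tip 0.65 [0.4837 0.0647 0.1006]
beaker 0.82 [ 0.5357  0.1874 -0.0049]
fuses 0.7 [ 4.506e-01 -1.062e-01  3.000e-04]
boat 0.92 [0.3968 0.0616 0.0011]
side
unit 0.87 [ 0.5027  0.062  -0.0008]
ring_center 0.55 [0.4974 0.0629 0.0709]
ring_pointer 0.77 [0.472  0.0949 0.0617]
flag_tab 0.82 [0.4628 0.036  0.0562]
inner_tip 0.65 [0.4828 0.0631 0.1075]
beaker 0.88 [ 0.534   0.1942 -0.0012]
fuses 0.68 [ 0.4514 -0.106  -0.0028]
boat 0.79 [ 0.3948  0.0658 -0.0045]
```

View pics/scene.png

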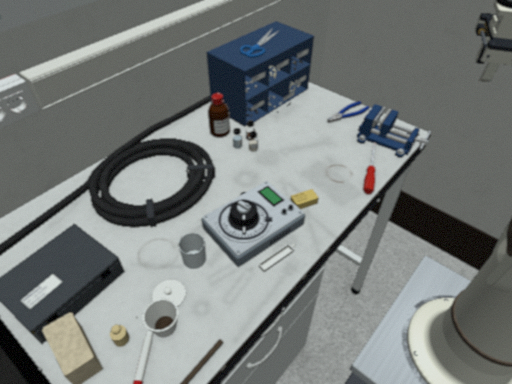

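View pics/side.png

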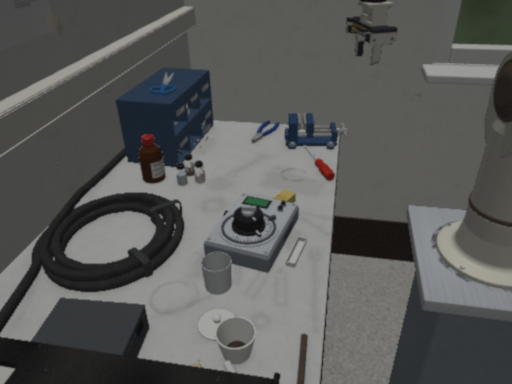

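The scene view shows the unit's knob at about (243,212) and the side view at about (250,222). Both agree on the centre, near (0.500, 0.064). The pointer lies at about 135° and the flag at about 219°, roughly 1.47 rad counter-clockwise. I'll move above it next.

Emit:
{"name": "jog_arm", "arguments": {
  "steps": [
    [[0.8,-0.84,-0.1],0,-1],
    [[0.8,-0.84,-0.1],0,-1],
    [[0.8,-0.84,-0.1],0,-1],
    [[0.8,-0.84,-0.1],0,-1],
    [[0.8,-0.84,-0.1],0,-1],
    [[0.8,-0.84,-0.1],0,-1],
    [[0.8,-0.84,-0.1],0,-1],
    [[0.8,-0.84,-0.1],0,-1],
    [[0.8,-0.84,0],0,-1],
    [[0.8,-0.84,0],0,-1],
    [[0.8,-0.84,0],0,-1],
    [[0.8,-0.84,0],0,-1]
  ]
}}

```text
time: 1.9
ee_pos: [0.3828, -0.2628, 0.247]
eef_rot: [0.0, 0.978, 0.21, 0.0]
ft_force: [0.2, -0.9, -0.8]
finger_gap: 0.0919
```

Emit:
{"name": "jog_arm", "arguments": {
  "steps": [
    [[0.8,-0.84,0],0,-1],
    [[0.8,-0.84,0],0,-1],
    [[0.8,-0.84,0],0,-1],
    [[0.8,-0.84,0],0,-1],
    [[0.8,-0.84,0],0,-1],
    [[0.8,-0.84,0],0,-1],
    [[0.8,-0.84,0],0,-1],
    [[0.8,-0.84,0],0,-1],
    [[0.8,-0.84,0],0,-1],
    [[0.5,-0.5,0],0,-1],
    [[0,0,0],0,-1],
    [[0,0,0],0,-1]
  ]
}}

```text
time: 2.9
ee_pos: [0.4752, -0.0002, 0.2469]
eef_rot: [-0.0, 0.977, 0.212, 0.0]
ft_force: [-0.5, -0.6, 0.8]
finger_gap: 0.0918
```

```bash
cat >> h.py <<'E'
def tool():
    s=manip.state();w,x,y,z=s["eef_rot"]
    from scipy.spatial.transform import Rotation as Ro
    R=Ro.from_quat([x,y,z,w]).as_matrix()
    print("tcp",np.round(s["ee_pos"],4),"yaw x",round(np.degrees(np.arctan2(R[1,0],R[0,0])),2),"zax",np.round(R[:,2],3),"q",np.round(s["qpos"],2),"t",s["time"],"gap",s["finger_gap"],"F",np.round(s["ft_force"],1))
    return s["ee_pos"],R
E
python3 - <<'E'
from h import *
tool()
p=grab_frame("wrist");pts(p,["unit","ring_center","ring_pointer","flag_tab","inner_tip"])
cv2.imwrite("pics/w1.png",p["img"])
E
```

```text
tcp [ 4.752e-01 -2.000e-04  2.469e-01] yaw x 24.45 zax [ 0.  0. -1.] q [ 0.69  0.21 -0.84  1.94  0.18  1.06 -1.37] t 2.9 gap 0.0918259639281835 F [-0.5 -0.6  0.8]
unit 0.91 [ 0.4982  0.0647 -0.0021]
ring_center 0.71 [0.498  0.0619 0.0739]
ring_center 0.46 [ 0.3944  0.0635 -0.004 ]
ring_pointer 0.98 [0.4667 0.0933 0.0578]
ring_pointer 0.36 [0.4814 0.0619 0.1062]
flag_tab 0.8 [0.4582 0.0354 0.0575]
inner_tip 0.74 [0.4821 0.0654 0.1043]
```

View pics/w1.png

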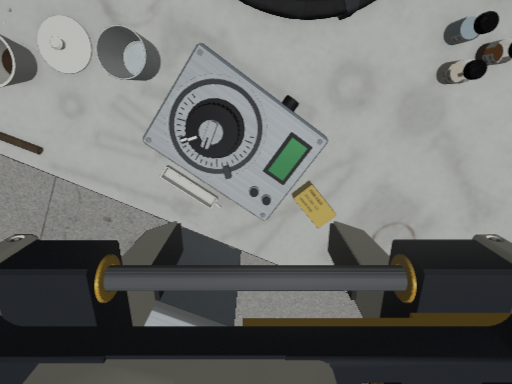

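The wrist picture shows the dial centred near (210,132), the pointer's white line at about (188,140) and the flag tab at about (227,172). I'll measure from closer, with the dial in mid-picture.

Run:
```python
from h import *
e,R=tool()
p=grab_frame("wrist")
print("cam",-cv2.Rodrigues(np.array(p["rvec"]))[0].T@np.array(p["tvec"]).ravel(), "TCPpx",proj(p,e),proj(p,[.4985,.064,.0515]))
print("to centre in tool units",R.T@(np.array([.4985,.064,e[2]])-e)/.025)
```

```text
tcp [ 0.4748 -0.0025  0.2467] yaw x 24.16 zax [-0.    -0.001 -1.   ] q [ 0.69  0.21 -0.83  1.94  0.18  1.06 -1.37] t 3.2 gap 0.09177839757670037 F [0.  0.3 0.3]
cam [0.5505009  0.02985509 0.40417177] TCPpx [[252.56465577 236.43319808]] [[212.30411438 126.39472442]]
to centre in tool units [ 1.95328874e+00 -2.04062286e+00 -1.64379661e-03]
```

Emit:
{"name": "jog_arm", "arguments": {
  "steps": [
    [[0.2,-0.4,0.5],0,-1],
    [[0.2,-0.4,0.5],0,-1],
    [[0.2,-0.4,0.5],0,-1],
    [[0.2,-0.4,0.5],0,-1],
    [[0.2,-0.4,0.5],0,-1],
    [[0.15,0,0.5],0,-1],
    [[0,0,0],0,-1],
    [[0,0,0],0,-1],
    [[0,0,0],0,-1]
  ]
}}

```text
time: 4.0
ee_pos: [0.481, 0.0556, 0.1722]
eef_rot: [0.0, 0.978, 0.21, 0.0]
ft_force: [-0.2, -0.7, 0.8]
finger_gap: 0.092
```

Run:
```python
from h import *
e,R=tool()
for k in range(3):
    p=grab_frame("wrist");pts(p,["unit","ring_center","ring_pointer","flag_tab","inner_tip"])
np.save("w2.npy",p,allow_pickle=True)
c=proj(p,[.4985,.064,.0515])[0];print(c,"TCP",proj(p,e))
img=p["img"].copy()
th=np.linspace(0,2*np.pi,90)
big=cv2.resize(img,None,fx=4,fy=4,interpolation=cv2.INTER_CUBIC)
for r,z in [(.063,.0515),(.030,.087),(.036,.061)]:
    q=proj(p,np.c_[.4985+r*np.cos(th),.064+r*np.sin(th),0*th+z])
    for a in q: cv2.circle(big,tuple(int(v) for v in (a*4+1.5)),1,(0,0,255),-1)
x0=int(min(max(c[0]*4-400,0),2048-800));y0=int(min(max(c[1]*4-300,0),1536-600));print("crop",x0,y0)
cv2.imwrite("pics/w2.png",big[y0:y0+600,x0:x0+800])
```

```text
tcp [0.481  0.0556 0.1722] yaw x 24.23 zax [ 0. -0. -1.] q [ 0.52  0.34 -0.81  2.    0.31  0.92 -1.6 ] t 4.0 gap 0.09195376189378555 F [-0.2 -0.7  0.8]
unit 0.74 [0.4973 0.0659 0.0014]
ring_center 0.78 [0.4998 0.0609 0.0721]
ring_pointer 0.8 [0.4663 0.0943 0.0558]
flag_tab 0.74 [0.4587 0.033  0.0609]
inner_tip 0.77 [0.4812 0.0618 0.1046]
unit 0.59 [ 0.4981  0.0665 -0.0011]
ring_center 0.88 [0.4976 0.0643 0.0701]
ring_pointer 0.76 [0.4661 0.0956 0.0571]
flag_tab 0.79 [0.459  0.036  0.0613]
inner_tip 0.78 [0.4778 0.0632 0.1055]
unit 0.65 [0.4966 0.0645 0.0013]
unit 0.17 [0.4593 0.0353 0.0631]
ring_center 0.79 [0.4969 0.0592 0.0724]
ring_pointer 0.98 [0.466  0.0954 0.0562]
ring_pointer 0.65 [0.3968 0.0633 0.0007]
flag_tab 0.55 [0.4627 0.0349 0.061 ]
inner_tip 0.82 [0.4781 0.0617 0.1063]
[253.61270414 163.20860925] TCP [[253.511086  236.7010479]]
crop 614 352
```

View pics/w2.png

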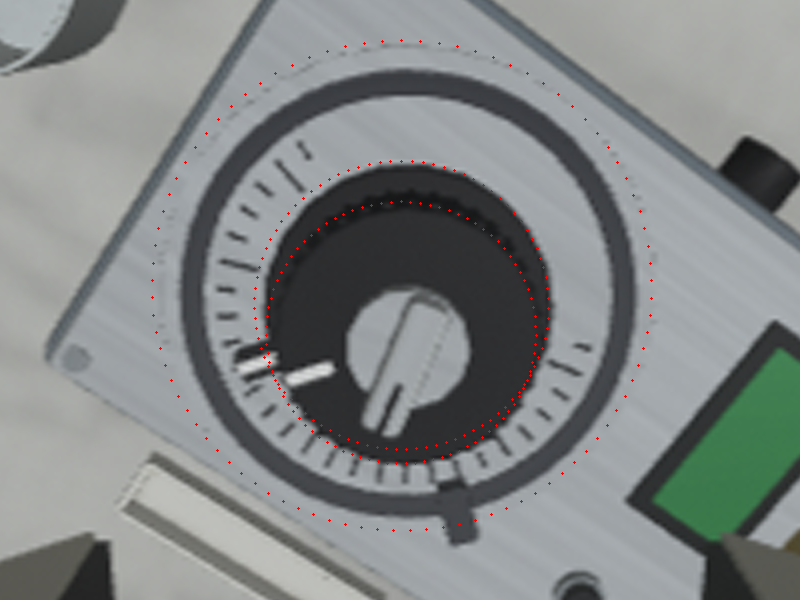

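The overlay is about 7 px (2 mm) up and left of the real rim. The pointer line is at crop (257,362) and the tab's inner end at about (452,487). I'll fit the rim for the centre.

```bash
cat > fit.py <<'E'
from h import *
from scipy.optimize import least_squares
from scipy.ndimage import map_coordinates
def centre(p,c0=(.4985,.064),z=.0525,rr=(.0515,.0625)):
    g=cv2.cvtColor(p["img"],cv2.COLOR_BGR2GRAY).astype(float)
    c=np.array(c0);r=np.arange(rr[0],rr[1],.0003)
    for _ in range(4):
        E=[]
        for t in np.radians(np.arange(0,360,4)):
            q=proj(p,np.c_[c[0]+r*np.cos(t),c[1]+r*np.sin(t),0*r+z])
            v=map_coordinates(g,[q[:,1],q[:,0]],order=1,mode="nearest")
            d=np.diff(v);i=d.argmax()
            if d[i]>4: E.append(c+r[i]*np.array([np.cos(t),np.sin(t)]))
        E=np.array(E)
        s=least_squares(lambda x:np.hypot(*(E-x[:2]).T)-x[2],[*c,.057],loss="soft_l1",f_scale=.0005)
        c=s.x[:2]
    return s.x,len(E),np.median(abs(s.fun))
def ang(p,c,uv,z=.0605):
    w=ray(p,uv,z)[:2]-c;return np.round([np.degrees(np.arctan2(w[1],w[0]))%360,np.hypot(*w)*1000],2)
E
python3 - <<'E'
from fit import *
p=np.load("w2.npy",allow_pickle=True).item()
s,n,m=centre(p);print(s,n,m);c=s[:2]
f=lambda u,v:((u+614-1.5)/4,(v+352-1.5)/4)
print("ptr lug",ang(p,c,f(240,366)),ang(p,c,f(275,357)),"ring line",ang(p,c,f(290,380),.087),ang(p,c,f(332,370),.087))
print("flag in",ang(p,c,f(452,484)),"out",ang(p,c,f(464,543)), "inner tip",ang(p,c,f(385,432),.1055))
e,R=tool();print(R.T@(np.array([*c,.065])-e)/.025)
E
```

```text
[0.498218   0.06227184 0.05726656] 89 0.000202253908019992
ptr lug [131.81  43.78] [132.52  34.7 ] ring line [132.79  27.98] [135.28  18.23]
flag in [218.57  46.2 ] out [217.79  63.14] inner tip [186.24  15.56]
tcp [0.4807 0.0562 0.1717] yaw x 24.29 zax [-0.  0. -1.] q [ 0.52  0.34 -0.81  2.    0.31  0.92 -1.6 ] t 4.9 gap 0.09200306159295016 F [ 0.8 -0.3 -0. ]
[0.73943894 0.06761187 4.26813603]
```

Emit:
{"name": "jog_arm", "arguments": {
  "steps": [
    [[0.37,0.03,0],0,-1],
    [[0.37,0.03,0],0,-1],
    [[0,0,0.5],0,-1],
    [[0,0,0.5],0,-1],
    [[0,0,0.5],0,-1],
    [[0,0,0.5],0,-1],
    [[0,0,0.5],0,-1],
    [[0,0,0.5],0,-1],
    [[0,0,0.5],0,-1],
    [[0,0,0.5],0,-1],
    [[0,0,0.25],0,-1],
    [[0,0,0],0,-1]
  ]
}}

```text
time: 5.9
ee_pos: [0.497, 0.0623, 0.0637]
eef_rot: [-0.0, 0.978, 0.21, -0.001]
ft_force: [-0.2, 0.4, 0.5]
finger_gap: 0.0919
```

Run:
```python
from fit import *
e,R=tool();print(R.T@(np.array([.4982,.0623,.065])-e)/.025)
```

```text
tcp [0.497  0.0623 0.0637] yaw x 24.3 zax [-0.003 -0.    -1.   ] q [ 0.38  0.54 -0.69  2.03  0.51  0.74 -1.77] t 5.9 gap 0.09188600375939596 F [-0.2  0.4  0.5]
[ 0.0454031   0.02016071 -0.0502906 ]
```

Position is within about 1 mm. Next I close on the ring.

Emit:
{"name": "jog_arm", "arguments": {
  "steps": [
    [[0.04,0.02,-0.05],0,-0.2],
    [[0,0,0],0,0.2],
    [[0,0,0],0,0.5],
    [[0,0,0],0,0.5],
    [[0,0,0],0,0.5],
    [[0,0,0],0,0.5],
    [[0,0,0],0,0.5],
    [[0,0,0],0,0.5]
  ],
  "newtons": 25
}}

```text
time: 6.57
ee_pos: [0.4989, 0.0642, 0.0672]
eef_rot: [-0.001, 0.978, 0.211, 0.0]
ft_force: [-3.2, 5.0, 3.9]
finger_gap: 0.0594
```

Run:
```python
from fit import *
e,R=tool();print(manip.state()["wrist_torque"])
```

```text
tcp [0.4989 0.0642 0.0672] yaw x 24.34 zax [ 0.     0.002 -1.   ] q [ 0.38  0.54 -0.69  2.03  0.5   0.75 -1.76] t 6.5667 gap 0.059363460187205376 F [-3.2  5.   3.9]
[ 1.01037001  0.54755355 -0.07287727]
```

Emit:
{"name": "jog_arm", "arguments": {
  "steps": [
    [[0,-0.04,0],-0.3,0.5],
    [[0,0,0],-0.7,0.5],
    [[0,0,0],-0.8,0.5],
    [[0,0,0],-0.8,0.5],
    [[0,0,0],-0.8,0.5],
    [[0,0,0],-0.8,0.5],
    [[0,0,0],-0.8,0.5],
    [[0,0,0],-0.8,0.5],
    [[0,0,0],-0.8,0.5],
    [[0,0,0],-0.8,0.5],
    [[0,0,0],-0.6,0.5],
    [[0,0,0],0,0.5]
  ]
}}

```text
time: 7.57
ee_pos: [0.4985, 0.0647, 0.0672]
eef_rot: [-0.001, 0.845, 0.534, 0.0]
ft_force: [-3.3, 4.1, 6.4]
finger_gap: 0.0594
```

Run:
```python
from fit import *
e,R=tool();print(manip.state()["wrist_torque"])
for n in ["wrist","scene","side"]:
  p=grab_frame(n);pts(p,["ring_pointer","flag_tab","inner_tip"])
  if n=="wrist": cv2.imwrite("pics/w3.png",p["img"])
```

```text
tcp [0.4985 0.0647 0.0672] yaw x 64.57 zax [-0.     0.002 -1.   ] q [ 0.5   0.6  -0.85  2.02  0.63  0.8  -1.17] t 7.5667 gap 0.05941922431789199 F [-3.3  4.1  6.4]
[0.83157377 0.76992581 0.13147178]
ring_pointer 0.6 [0.4541 0.0667 0.0585]
ring_pointer 0.5 [ 0.4965  0.0658 -0.0006]
flag_tab 0.79 [0.4609 0.0325 0.0628]
ring_pointer 0.53 [0.4529 0.0724 0.0579]
ring_pointer 0.34 [0.4994 0.0691 0.075 ]
flag_tab 0.81 [0.4615 0.0335 0.0655]
ring_pointer 0.78 [0.4594 0.0662 0.0605]
flag_tab 0.56 [0.4619 0.0352 0.0582]
inner_tip 0.63 [0.4879 0.0653 0.1075]
inner_tip 0.21 [0.5005 0.0641 0.0702]
```

View pics/w3.png

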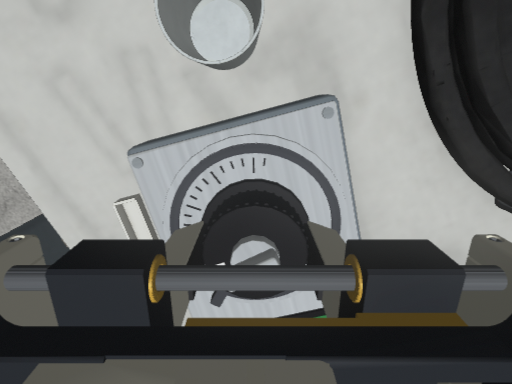

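The ring follows: yaw rose 40° and the pointer now reads about 173°. About 45.5° remain.

Emit:
{"name": "jog_arm", "arguments": {
  "steps": [
    [[0,0,0],-0.4,0.5],
    [[0,0,0],-0.8,0.5],
    [[0,0,0],-0.9,0.5],
    [[0,0,0],-1,0.5],
    [[0,0,0],-1,0.5],
    [[0,0,0],-1,0.5],
    [[0,0,0],-1,0.5],
    [[0,0,0],-1,0.5],
    [[0,0,0],-1,0.5],
    [[0,0,0],-0.7,0.5],
    [[0,0,0],-0.3,0.5],
    [[0,0,0],0,0.5]
  ]
}}

```text
time: 9.17
ee_pos: [0.4978, 0.0647, 0.0672]
eef_rot: [-0.001, 0.574, 0.819, 0.0]
ft_force: [-5.7, 4.3, 8.3]
finger_gap: 0.0596
```

Run:
```python
from fit import *
e,R=tool();print(manip.state()["wrist_torque"])
c=np.array([.4982,.0623])
for n in ["scene","side","scene","side"]:
  p=grab_frame(n)
  for t in ["ring_pointer","flag_tab"]:
    for q in nets.pinpoint(p,t)[:1]:
      w=world(p,q["location"]);print(n,t,w.round(4),np.degrees(np.arctan2(*(w[:2]-c)[::-1]))%360)
```

```text
tcp [0.4978 0.0647 0.0672] yaw x 110.01 zax [-0.001  0.001 -1.   ] q [ 0.62  0.69 -1.02  2.02  0.78  0.88 -0.5 ] t 9.1667 gap 0.05963649628218165 F [-5.7  4.3  8.3]
[0.76232462 1.10071234 0.11290711]
scene ring_pointer [0.4635 0.035  0.0574] 218.1747570783444
scene flag_tab [0.461  0.0338 0.0637] 217.4275528161037
side ring_pointer [0.4669 0.0326 0.0606] 223.51058368622694
side flag_tab [0.461  0.0336 0.0558] 217.63235658488864
scene flag_tab [0.4595 0.0323 0.0647] 217.76990176692883
side ring_pointer [0.469  0.0346 0.0582] 223.5029128082376
side flag_tab [0.4585 0.0339 0.0581] 215.51442849034683
```

Emit:
{"name": "jog_arm", "arguments": {
  "steps": [
    [[0,0,0],0,0],
    [[0,0,0],0,-0.4],
    [[0,0,0],0,-1],
    [[0,0,0],0,-1],
    [[0,0,0],0,-1],
    [[0,0,0],0,-1],
    [[0,0,-0.3],0,-1],
    [[0,0,-0.6],0,-1],
    [[0,0,-0.6],0,-1],
    [[0,0,-0.6],0,-1],
    [[0,0,-0.6],0,-1],
    [[0,0,-0.6],0,-1]
  ]
}}

```text
time: 10.77
ee_pos: [0.4989, 0.0633, 0.1505]
eef_rot: [0.0, 0.575, 0.818, 0.0]
ft_force: [0.7, 0.5, 0.0]
finger_gap: 0.0919
```

Emit:
{"name": "jog_arm", "arguments": {
  "steps": [
    [[-0.3,0,-0.6],0,-1],
    [[-0.4,0,-0.4],0,-1],
    [[-0.3,0,0],0,-1],
    [[0,0,0],0,-1],
    [[0,0,0],0,-1],
    [[0,0,0],0,-1]
  ]
}}

```text
time: 11.27
ee_pos: [0.5066, 0.0399, 0.1736]
eef_rot: [-0.001, 0.575, 0.818, -0.0]
ft_force: [0.2, -0.3, -0.5]
finger_gap: 0.0919
```

Run:
```python
from fit import *
e,R=tool()
p=grab_frame("wrist");np.save("w4.npy",p,allow_pickle=True)
s,n,m=centre(p,(.4982,.0623));print(s,n,m)
c=proj(p,[.4985,.064,.0515])[0]
big=cv2.resize(p["img"],None,fx=4,fy=4,interpolation=cv2.INTER_CUBIC)
x0=int(min(max(c[0]*4-400,0),2048-800));y0=int(min(max(c[1]*4-300,0),1536-600));print("crop",x0,y0)
cv2.imwrite("pics/w4.png",big[y0:y0+600,x0:x0+800])
```

```text
tcp [0.5066 0.0399 0.1736] yaw x 109.79 zax [-0.001  0.    -1.   ] q [ 0.79  0.57 -1.19  1.94  0.61  1.06 -0.32] t 11.2667 gap 0.09192170618088856 F [ 0.2 -0.3 -0.5]
[0.49823135 0.06227728 0.05732295] 88 0.00017675194802591054
crop 624 324
```

View pics/w4.png

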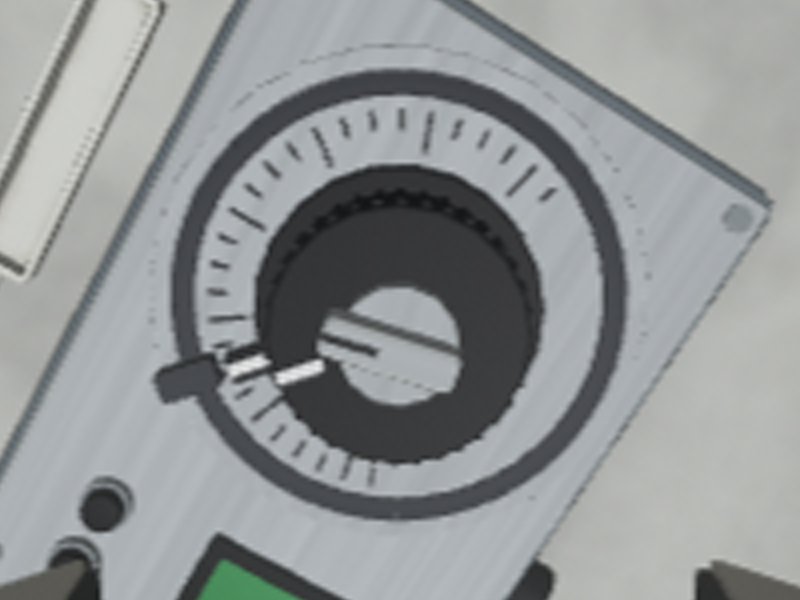

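The line at (229,371)–(268,360) meets the tab's inner end near (218,365), so it is close. The inner knob and flag look unmoved. I'll check this in a polar rectification at z = 60.5 mm.

Run:
```python
from fit import *
out=[]
for f,(a,b) in [("w2.npy",(200,240)),("w4.npy",(200,240)),("w2.npy",(115,155))]:
    p=np.load(f,allow_pickle=True).item();c=centre(p,(.4982,.0623))[0][:2]
    T=np.radians(np.arange(a,b,.1));Rr=np.arange(.034,.067,.0002)
    tt,rr=np.meshgrid(T,Rr)
    q=proj(p,np.c_[(c[0]+rr*np.cos(tt)).ravel(),(c[1]+rr*np.sin(tt)).ravel(),np.full(tt.size,.0605)]).reshape(*tt.shape,2).astype(np.float32)
    im=cv2.remap(p["img"],q[...,0],q[...,1],cv2.INTER_CUBIC);out.append(im)
    g=cv2.cvtColor(im,cv2.COLOR_BGR2GRAY).astype(float)
    for r0,r1,nm in [(.036,.044,"white"),(.050,.056,"tab"),(.058,.063,"tab")]:
        v=g[(Rr>r0)&(Rr<r1)].mean(0)
        if nm=="white":
            w=np.clip(v-150,0,None)
            # brightest run
            i=v.argmax();print(f,nm,np.degrees(T[i]).round(1))
        else:
            k=v<(v.min()+v.max())/2;print(f,nm,np.degrees(T[k][[0,-1]]).round(1) if k.any() else None, np.degrees(T[k]).mean().round(2))
    print()
cv2.imwrite("pics/pol.png",cv2.resize(np.vstack(out),None,fx=2,fy=1.2))
```

```text
w2.npy white 224.9
w2.npy tab [213.2 222.5] 217.85
w2.npy tab [214.2 221.7] 217.95

w4.npy white 218.9
w4.npy tab [211.5 221. ] 215.98
w4.npy tab [212.6 221.1] 216.85

w2.npy white 133.0
w2.npy tab [115.  142.5] 125.32
w2.npy tab [116.2 154.9] 142.26
```

View pics/pol.png

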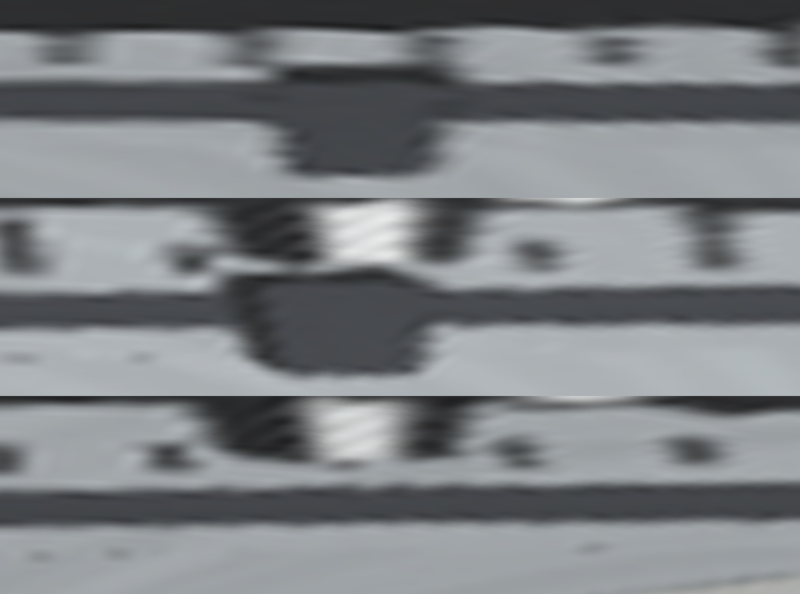

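In this view the line (218.4°) is about 0.5–1° past the tab (217.4–218°), but the tab is seen obliquely. I'll look once more with the camera in line with the flag.

Emit:
{"name": "jog_arm", "arguments": {
  "steps": [
    [[0.33,-0.48,0],0,-1],
    [[0.32,-0.48,0],0,-1],
    [[0,0,0],0.9,-1],
    [[0,0,0],0.9,-1],
    [[0,0,0],0.9,-1],
    [[0,0,0],0.9,-1],
    [[0,0,0],0.9,-1],
    [[0,0,0],0.9,-1],
    [[0,0,0],0.9,-1],
    [[0,0,0],0.9,-1],
    [[0,0,0],0.9,-1],
    [[0,0,0],0.9,-1]
  ]
}}

```text
time: 12.32
ee_pos: [0.4786, 0.0476, 0.1737]
eef_rot: [-0.0, 0.845, 0.535, -0.0]
ft_force: [0.8, 0.6, -0.7]
finger_gap: 0.0918
```

Emit:
{"name": "jog_arm", "arguments": {
  "steps": [
    [[0,0,0],0.9,-1],
    [[0,0,0],0.9,-1],
    [[0,0,0],0.9,-1],
    [[0,0,0],0.9,-1],
    [[0,0,0],0.9,-1],
    [[0,0,0],0.9,-1],
    [[0,0,0],0,-1],
    [[0,0,0],0,-1],
    [[0,0,0],0,-1]
  ]
}}

```text
time: 13.07
ee_pos: [0.4789, 0.0473, 0.174]
eef_rot: [-0.0, 0.946, 0.325, -0.0]
ft_force: [-0.2, -0.6, 0.3]
finger_gap: 0.0919
```

Run:
```python
from fit import *
tool()
p=grab_frame("wrist");np.save("w5.npy",p,allow_pickle=True)
s=centre(p,(.4982,.0623))[0];c=s[:2];print(s)
for q in nets.pinpoint(p,"inner_tip")[:1]:
  w=world(p,q["location"])[:2]-c;print("inner",np.degrees(np.arctan2(w[1],w[0]))%360)
pts(p,["beaker","boat","fuses"])
T=np.radians(np.arange(200,240,.1));out=[]
for r0,r1,z in [(.034,.067,.0605),(.012,.031,.087)]:
    tt,rr=np.meshgrid(T,np.arange(r0,r1,.0002))
    q=proj(p,np.c_[(c[0]+rr*np.cos(tt)).ravel(),(c[1]+rr*np.sin(tt)).ravel(),np.full(tt.size,z)]).reshape(*tt.shape,2).astype(np.float32)
    out.append(cv2.remap(p["img"],q[...,0],q[...,1],cv2.INTER_CUBIC))
big=cv2.resize(np.vstack(out),None,fx=2,fy=1.2)
k=proj(p,[*c,.0605])[0].astype(int)
b2=cv2.resize(p["img"][k[1]-40:k[1]+60,max(k[0]-100,0):k[0]+100],(800,280) if 0 else None,fx=4,fy=2.6) if 0 else None
for x in range(0,800,100): cv2.line(big,(x,0),(x,6),(0,0,255),1)
cv2.imwrite("pics/pol2.png",big)
```

```text
tcp [0.4789 0.0473 0.174 ] yaw x 37.96 zax [-0.001  0.    -1.   ] q [ 0.63  0.37 -0.93  2.    0.37  0.94 -1.4 ] t 13.0667 gap 0.09190537502846602 F [-0.2 -0.6  0.3]
[0.49817187 0.06229972 0.05729905]
inner 184.7476344221898
beaker 0.56 [0.5347 0.1872 0.001 ]
boat 0.89 [0.3943 0.065  0.0038]
```

View pics/pol2.png

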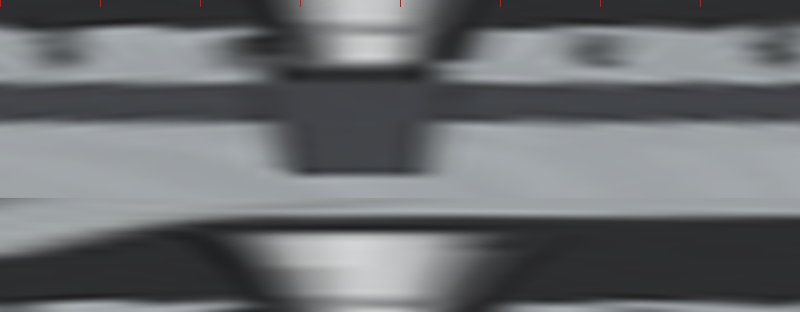

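The line centre (~218.2°) and tab centre (~218.0°) agree to about 0.3°, and the flag is unchanged from before. One inner-knob check, then I hand in.

Run:
```python
from fit import *
c=np.array([.4982,.0623])
for f in ["w2.npy","w4.npy"]:
    p=np.load(f,allow_pickle=True).item()
    o={"w2.npy":(614,352,[(378,432),(400,388)]),"w4.npy":(624,324,[(320,338),(376,352)])}[f]
    for u,v in o[2]: print(f,ang(p,c,((u+o[0]-1.5)/4,(v+o[1]-1.5)/4),.1055))
p=grab_frame("scene");pts(p,["beaker","fuses","boat","inner_tip"])
print(sign_off())
```

```text
w2.npy [181.33  16.06]
w2.npy [186.78   5.32]
w4.npy [183.41  16.81]
w4.npy [178.72   4.96]
beaker 0.77 [ 0.5363  0.1855 -0.0026]
fuses 0.63 [ 0.4474 -0.1085  0.0005]
boat 0.72 [ 3.968e-01  6.480e-02 -1.000e-04]
the job is handed in; nothing more can be done
None
```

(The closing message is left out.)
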